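Fetch the V-block from behind the bending posts

TASK

The loose V-block stands in the grey steel stall behind two bending posts: first clear both posts out of the way, standing upright in the plywood tray, and only then fetch the V-block and set it upright on the bar-straightening base, midway between the two fixed V-rests with its groove in line with theirs. With the V-block in place, put each post back upright in the middle of its own black pad in the stall, the round post on the round pad and the square post on the square pad, its sides parallel to the pad's. Set things down without dropping them, tip nothing over, and leave the small iron collar in the stall where it is.

Things in the scene. Friction and masses are not known exactly. Their poses are not given: they have to be found in the camera images.
- post_round: Loose bright-steel bending post, round: shaft 36 mm in diameter with a chamfered top, on a round foot 50 mm in diameter and 12 mm thick; 110 mm tall overall, about 0.6 kg. Starts upright on the round pad. Origin: centre of its underside; z up along the shaft; yaw has no meaning.
- post_square: Loose bright-steel bending post, square: shaft 36 x 36 mm on a square foot 50 x 50 mm and 12 mm thick; 110 mm tall overall, about 0.6 kg. Starts upright on the square pad. Origin: centre of its underside; x and y square to its sides, z up.
- v_block: Loose bright-steel V-block, 50 mm long (x) by 36 mm wide (y) by 35 mm tall, about 0.4 kg, with an open V groove along its top, 24 mm wide at the mouth, running along x. Starts on the stall's floor (6 mm up) close behind the posts, groove roughly across the stall. Its 36 mm sides are plain and flat, for gripping. Origin: centre of its underside; z up.
- seat_round: Fixed black rubber pad in the front of the stall, round, 64 mm in diameter, 4 mm thick. Origin: centre of its underside, 6 mm above the bench; its top is 10 mm above the bench. The pads lie side by side, centres 92 mm apart; which is left and which right varies.
- seat_square: Fixed black rubber pad in the front of the stall, square, 64 x 64 mm, 4 mm thick. Origin: centre of its underside, 6 mm above the bench; its top is 10 mm above the bench; x and y square to its sides.
- stall: Fixed grey steel stall: floor plate 165 mm deep (x, from -75 to +90 mm) by 220 mm wide (y), 6 mm thick; open at the front (-x), where the two pads are (centres at x = -40 mm, y = +-46 mm); a back wall at x = 87 mm and side walls at y = +-107 mm beside the rear part (x from -15 to +85 mm), their tops 46 mm above the bench. Origin: on the bench under the plate, z up.
- tray: Fixed low plywood tray, the side area: 220 mm (x) by 130 mm (y) outside, 20 mm tall, walls 6 mm, inner floor 6 mm above the bench, empty. It may be to the left or the right of the stall. Origin: centre of its underside; z up.
- fixture: Fixed bar-straightening base: dark steel plate 260 mm (x) by 90 mm (y), 12 mm thick, with a grey fixed V-rest (28 mm long, 36 mm wide, top 47 mm above the bench) at each end, centred at x = +-108 mm, grooves along x. The V-block's place is the middle of the plate, lightly scribed, top 12 mm above the bench. On the other side of the stall from the tray. Origin: centre of its underside, directly under that middle; z up.
- collar: Small loose dark-iron collar (ring), 34 mm outside, 20 mm hole, 16 mm tall, lying in a rear corner of the stall; not needed, to be left where it is. Origin: centre of its underside.
Things that resemble listed ones, but are neither listed nor needed, are in the scene too. Leave any yellow look-alike of the post_square alone.

How it is judged (in metres and radians):
On the way, in this order (a step that is already met when the one before it is completed fails the run):
1. both posts stand upright and released in the tray while the V-block is still in its place in the stall (x of post_round in the frame of tray between -0.095 and 0.095 m and y of post_round in the frame of tray between -0.05 and 0.05 m and z of each of post_round, post_square in the frame of tray below 0.012 m and angle between each of post_round, post_square's own z axis and vertical below 0.1 rad and contact force between the fingers and post_round below 0.1 N and linear speed of each of post_round, post_square below 0.02 m/s and angular speed of each of post_round, post_square below 0.2 rad/s and x of post_square in the frame of tray between -0.095 and 0.095 m and y of post_square in the frame of tray between -0.05 and 0.05 m and contact force between the fingers and post_square below 0.1 N and distance of v_block from where it was at the start of the episode below 0.03 m), for 0.2 s.
2. the V-block stands released in its place on the base while both posts are still in the tray (horizontal distance between v_block and fixture below 0.012 m and angle between the x axis of v_block and the x axis of fixture, either way round below 0.17 rad and z of v_block in the frame of fixture below 0.016 m and angle between each of v_block, post_round, post_square's own z axis and vertical below 0.1 rad and contact force between the fingers and v_block below 0.1 N and linear speed of each of v_block, post_round, post_square below 0.02 m/s and angular speed of each of v_block, post_round, post_square below 0.2 rad/s and x of post_round in the frame of tray between -0.095 and 0.095 m and y of post_round in the frame of tray between -0.05 and 0.05 m and z of each of post_round, post_square in the frame of tray below 0.012 m and contact force between the fingers and post_round below 0.1 N and x of post_square in the frame of tray between -0.095 and 0.095 m and y of post_square in the frame of tray between -0.05 and 0.05 m and contact force between the fingers and post_square below 0.1 N), for 0.2 s.
At the end, for the whole second after the job is handed in: The V-block stands on the straightening base within 12 mm of its middle, groove within 0.17 rad of the rests' line; each post stands upright (within 0.1 rad) on its own pad within 12 mm of the pad's centre, the square post's sides within 0.22 rad of the pad's; everything is released and at rest (horizontal distance between v_block and fixture below 0.012 m and angle between the x axis of v_block and the x axis of fixture, either way round below 0.17 rad and z of v_block in the frame of fixture below 0.016 m and angle between each of v_block, post_round, post_square's own z axis and vertical below 0.1 rad and contact force between the fingers and v_block below 0.1 N and linear speed of each of v_block, post_round, post_square below 0.02 m/s and angular speed of each of v_block, post_round, post_square below 0.2 rad/s and horizontal distance between post_round and seat_round below 0.012 m and z of post_round in the frame of seat_round below 0.008 m and contact force between the fingers and post_round below 0.1 N and horizontal distance between post_square and seat_square below 0.012 m and z of post_square in the frame of seat_square below 0.008 m and contact force between the fingers and post_square below 0.1 N and (angle between the x axis of post_square and the x axis of seat_square, either way round below 0.22 rad or angle between the x axis of post_square and the y axis of seat_square, either way round below 0.22 rad)); the robot touches nothing.
It fails at once if a post or the V-block is tipped over (tilted more than 0.6 rad) (angle between any of post_round, post_square, v_block's own z axis and vertical above 0.6 rad).
It fails at once if a post or the V-block is dropped (falls out of the fingers faster than 0.6 m/s) ((linear speed of post_round above 0.6 m/s and contact force between the fingers and post_round below 0.05 N) or (linear speed of post_square above 0.6 m/s and contact force between the fingers and post_square below 0.05 N) or (linear speed of v_block above 0.6 m/s and contact force between the fingers and v_block below 0.05 N)).
It fails at once if the collar in the stall is moved by more than 20 mm (distance of collar from where it was at the start of the episode above 0.02 m).
It also fails if it takes over 144 s, if anything falls off the work surface, if the arm or the gripper's body presses on something with over 40 N, if the wrist force passes 120 N, or if a joint passes its speed limit or range.

ROBOT

A 6-joint arm with a two-finger parallel gripper is mounted at the origin on the work surface. World frame = base frame: x ahead of the robot, y to its left, z up, the work surface at z = 0. Lengths are in mm, angles in rad, forces in N, time in s.
With the tool pointing down it reaches from about 350 to 875 mm from the base axis. Payload 4.2 kg.
Tool frame: the origin (TCP) lies at the very end of the fingers, on their centre line; the grasp point (between the pads) lies 19 mm behind it (env.hold_point_z is the z of the grasp point in the tool frame, in mm); z points along the fingers, x is the direction in which the jaws open and shut, and the axes are right-handed (so a half turn about z gives the same grasp; the last joint's range is limited). The gripper opens to 87 mm and grips with 3 to 60 N. Pads are 19 mm wide; open, the fingers measure 117 mm over their backs; the gripper's body (75 mm by 190 mm) begins 51 mm behind the grasp point.
Start: joints at [1.387, 0.385, 0.008, 0, -1.194, -0.259], TCP at [267.761, 564.715, 196.55] pointing down, gripper open.
Joint ranges: [-3.14, 3.14], [-1.21, 2.06], [-1.07, 1.41], [-3.16, 2.05], [-2.99, -0.16], [-3.1, 3.1]. Speed limits (rad/s): [2.79, 2.79, 3.14, 3.14, 3.14, 3.14].

INTERFACE

Orientations are given as a unit quaternion [w, x, y, z].
In Python, from rig import env gives the robot as it stands.
- The arm moves only by the tool step_arm, never from a script. Its argument "commands" is a list of rows, each a list of 5 numbers: the finger opening in m, from 0 to 0.087, then the shift along the world's x, y, z in m, then the turn about the world's z in rad. In form: [[grip, dx, dy, dz, spin], ...]. A call has 1 to 5 rows; each row is the pose to reach, as a shift and turn from the pose commanded when the call began; what a row does not reach only later rows make up. A row lasts 1/10 s, in which the tool goes at most 50 mm and 8.59 degrees, less where a joint would pass 70% of its speed; a pose out of reach is approached as far as the arm can. A call with a gripper value outside its range is refused whole. The fingers move at their own pace and stop on an object; "force" is the grip in N (left out, the last holds). Time passes only in rows, so rows that repeat a pose let the fingers close. It gives the time, the measured TCP pose, the force and the opening at its end, in the units of the state.
- env.read_state(): the state, without advancing time (a new reading comes with each control period).
- env.grab_frame(name): name is "scene" or "top" or "wrist"; returns a dict with "img" (480x640x3 uint8, red, green, blue), "z_map" (480x640 float32, mm along the optical axis (not along the pixel's ray), 0 where there is no reading), "K" (3x3 intrinsics, pixels), "pose" (4x4, takes a point from camera to world coordinates); the wrist camera has in their place "tool_from_camera" (4x4, takes a point from camera to tool coordinates, whose origin is the TCP and whose axes are the tool frame's). Camera axes: x right, y down, z forward; pixel columns grow to the right and rows downward; lengths in mm; the calibration is good to about 2 mm. A picture is of the moment at which its call begins: read the wrist's pose just before it.
- env.job_done(): hands the job in, once; it reports no verdict.
The state is a dict: "clock": time; "joint_positions": joint angles; "qd": joint speeds; "joint_efforts": joint torques, N m; "tool_pos": TCP position; "ee_rot": TCP orientation; "contact_force": force on the tool from outside, world axes, zero at the start; "wrist_torque": the same for the moment, N m; "grip_width": finger opening in mm.
Only numpy, scipy, OpenCV 4.12 (cv2) and the standard library are available. Lean on these libraries where they do the work, as an engineer would, in place of code of your own. Each camera call takes 0.05 s, during which the arm holds its last target.

## Working session

There is one attempt and no reset: what is moved stays moved. The work goes in short steps, Python scripts to look and compute and a tool call to move; the robot and the scene stay as the last step left them, time stands still between calls to the robot, and variables do not carry over. Pictures are saved under pics/ and viewed, and the job is handed in when it is done.

Besides the shell and the picture viewer there is one more tool, called as a command line: name --pt "numbers of a row" for each row, then --argument value for the rest. step_arm: Moves the arm, as the interface text tells. Its arguments: {"type":"object","properties":{"commands":{"type":"array"},"force":{"type":"number"}},"required":["commands"]}

```bash
mkdir -p pics; ls; cat > h.py <<'E'
import numpy as np, cv2
from rig import env
def save(n,name):
    f=env.grab_frame(name); cv2.imwrite(f'pics/{n}.png',cv2.cvtColor(f['img'],cv2.COLOR_RGB2BGR))
    np.savez(f'{n}.npz',**{k:v for k,v in f.items()})
    return f
def cloud(f,pose):
    K=f['K'];z=f['z_map'];v,u=np.mgrid[0:480,0:640]
    P=np.stack([(u-K[0,2])*z/K[0,0],(v-K[1,2])*z/K[1,1],z],-1)
    W=P@pose[:3,:3].T+pose[:3,3]; W[z==0]=np.nan
    return W
def ray(f,pose,u,v,h):
    d=pose[:3,:3]@np.linalg.inv(f['K'])@np.array([u,v,1.]); o=pose[:3,3]
    return o+d*(h-o[2])/d[2]
E
python3 - <<'E'
from h import *
s=env.read_state();print(s)
for n in('scene','top','wrist'):
    f=save(n+'0',n);print(n,f['K'].tolist(),(f.get('pose') if 'pose' in f else f['tool_from_camera']).round(3).tolist())
E
```

```text
pics
{'clock': 0.0, 'joint_positions': array([ 1.38660370e+00,  3.85543746e-01,  6.62912705e-03, -4.68046402e-04,
       -1.19399219e+00, -2.58584047e-01]), 'qd': array([ 0.00056083,  0.00025961, -0.00023167, -0.00165666, -0.00022071,
       -0.00029946]), 'joint_efforts': array([-1.63835703e-04, -3.90659201e+01,  1.87404782e+01,  4.21983227e+00,
        1.11143242e-02, -1.75930772e-04]), 'tool_pos': array([267.5036975 , 564.13764988, 195.47327688]), 'ee_rot': array([-8.77321851e-04, -5.34505987e-01,  8.45164001e-01, -6.25418427e-04]), 'contact_force': array([0.06093667, 0.57978962, 0.15936281]), 'wrist_torque': array([-0.03436224,  0.03601962, -0.01544891]), 'grip_width': 86.65689661002693}
scene [[589.3926465973319, 0.0, 318.74680724832547], [0.0, 589.3926465973319, 241.57345997451185], [0.0, 0.0, 1.0]] [[-0.681, 0.552, -0.481, 986.91], [0.732, 0.511, -0.45, 437.129], [-0.003, -0.658, -0.753, 769.862], [0.0, 0.0, 0.0, 1.0]]
top [[555.3967595133835, 0.0, 329.9363320225635], [0.0, 555.3967595133835, 232.15824949328731], [0.0, 0.0, 1.0]] [[0.01, -0.997, 0.082, 461.816], [-1.0, -0.009, 0.019, -15.088], [-0.018, -0.083, -0.996, 1018.78], [0.0, 0.0, 0.0, 1.0]]
wrist [[377.4110103706391, 0.0, 322.6443225556479], [0.0, 377.4110103706391, 235.29116134297496], [0.0, 0.0, 1.0]] [[1.0, 0.001, 0.0, 0.295], [-0.001, 0.97, 0.244, -67.109], [-0.0, -0.244, 0.97, -189.048], [0.0, 0.0, 0.0, 1.0]]
```

View pics/scene0.png

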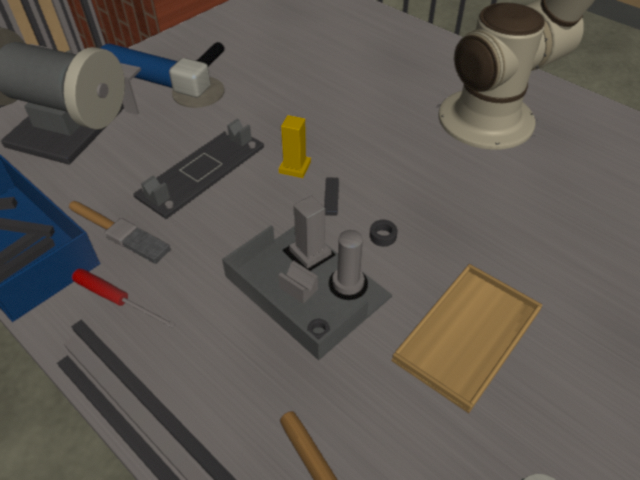

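View pics/top0.png

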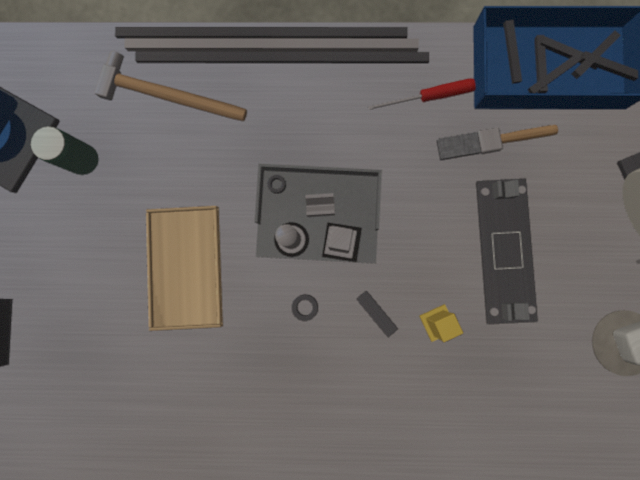

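View pics/wrist0.png

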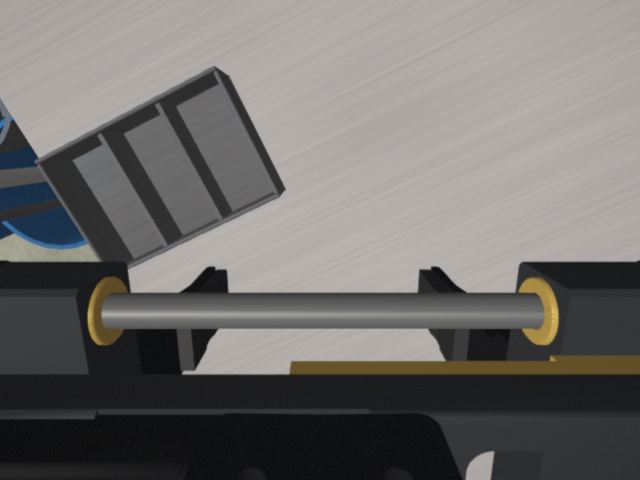

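The pictures show the stall in top view at about (318,213), the round post at (291,237), the square post at (341,240) and the V-block at (320,204). The collar is at (277,184), the tray is on the left at (184,268), and the fixture is on the right at (507,250). A yellow decoy stands at (441,323).

```bash
cat > m1.py <<'E'
from h import *
import sys
fs={n:dict(np.load(n+'0.npz')) for n in('top','scene')}
def rect(pts):
    r=cv2.minAreaRect(pts.astype(np.float32)); return np.round(r[0],1),np.round(r[1],1),round(r[2],1)
for n,f in fs.items():
    W=cloud(f,f['pose']); f['W']=W
    print(n,'bench z med',np.nanmedian(W[...,2]))
    z=W[...,2]
    reg=(W[...,0]>330)&(W[...,0]<720)&(W[...,1]>-450)&(W[...,1]<420)
    for lo,hi in((100,130),(30,56)):
        m=(reg&(z>lo)&(z<hi)).astype(np.uint8)
        k,l,st,c=cv2.connectedComponentsWithStats(m)
        for i in range(1,k):
            if st[i,4]<25: continue
            p=W[l==i]; print(lo,hi,st[i],'c',p.mean(0).round(1),'zmax',p[:,2].max().round(1),'rect',rect(p[:,:2]))
# tray and fixture by colour (top)
f=fs['top'];img=f['img'];hsv=cv2.cvtColor(img,cv2.COLOR_RGB2HSV)
for p in((268,184),(250,507),(180,510),(280,490),(252,345),(240,280),(230,340),(235,288),(200,340),(200,450)): print(p,img[p],hsv[p],f['W'][p].round(1))
E
python3 m1.py
```

```text
top bench z med 0.6763078829914093
100 130 [275 225  23  22 389] c [530.2  74.2 118.3] zmax 123.3 rect (array([530.5,  74.8]), array([34.6, 34.6]), 45.8)
100 130 [327 226  26  26 502] c [526.  -13.6 119.7] zmax 125.5 rect (array([526.5, -13.7]), array([35.9, 36.1]), 80.3)
100 130 [433 313  30  30 529] c [ 384.2 -189.1  109.8] zmax 115.5 rect (array([ 383.9, -189.9]), array([36.1, 36.6]), 24.7)
30 56 [254 164 128  66 970] c [633.4  29.7  43.5] zmax 52.0 rect (array([607.1,  26.4]), array([220.4, 105.7]), 87.3)
30 56 [494 180  25  18 365] c [ 622.1 -307.4   41.3] zmax 52.4 rect (array([ 622.7, -307.5]), array([28.4, 38.1]), 3.2)
30 56 [305 194  28  10 226] c [603.9  24.7  37.8] zmax 47.4 rect (array([603.4,  24.8]), array([15.1, 48.5]), 1.3)
30 56 [306 207  28   9 200] c [580.3  22.8  37.8] zmax 45.5 rect (array([581.7,  22.7]), array([14.5, 48.6]), 4.4)
30 56 [504 303  25  18 378] c [ 407.6 -320.8   41.3] zmax 51.2 rect (array([ 407.4, -320.6]), array([28., 37.]), 3.2)
30 56 [427 311  19  27  73] c [ 389.5 -178.1   43.3] zmax 55.9 rect (array([ 388.5, -178.2]), array([23.8, 48.3]), 69
[... 1221 characters left out ...]
35.5]), 33.5)
30 56 [278 273  30  22 221] c [610.5  27.2  37.7] zmax 44.7 rect (array([607. ,  25.7]), array([14.4, 50.9]), 4.1)
(268, 184) [154 130  97] [ 17  94 154] [477.4 270.    8. ]
(250, 507) [64 64 63] [30  4 64] [ 515.6 -315.5   12.2]
(180, 510) [71 69 68] [10 11 71] [ 643.4 -323.1   12. ]
(280, 490) [65 62 62] [ 0 12 65] [ 461.4 -284.4   11.8]
(252, 345) [71 67 66] [ 6 18 71] [507.  -23.1  59.2]
(240, 280) [116 111 107] [ 13  20 116] [522.7  83.2 119.5]
(230, 340) [120 114 112] [  8  17 120] [539.4 -14.2 125.5]
(235, 288) [111 105 104] [  4  16 111] [531.   70.3 119.7]
(200, 340) [85 84 84] [ 0  3 85] [604.7 -13.6   8.7]
(200, 450) [114 109 108] [  5  13 114] [ 607.7 -216.5   -1.4]
```

```bash
python3 - <<'E'
import cv2
a=cv2.imread('pics/top0.png')
cv2.imwrite('pics/top0z.png',cv2.resize(a[150:280,240:400],(800,650))[:600])
cv2.imwrite('pics/top0f.png',cv2.resize(a[170:340,450:570],(424,600)))
E
```

```text
(no output)
```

View pics/top0z.png

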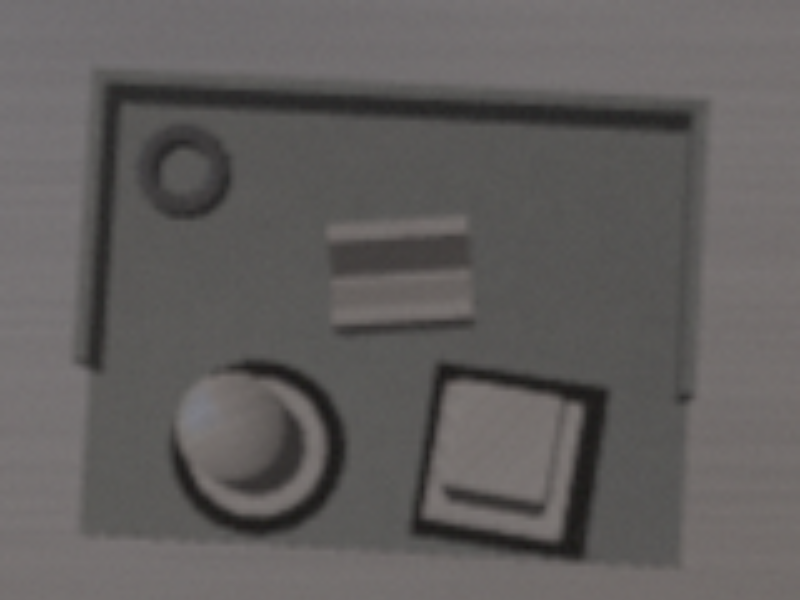

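View pics/top0f.png

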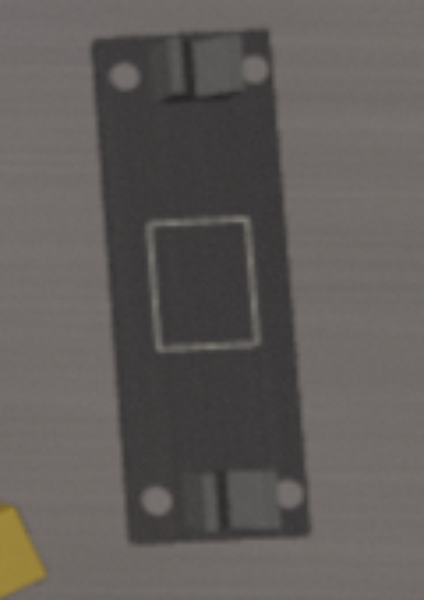

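```bash
cat > m2.py <<'E'
from h import *
for n in('top','scene'):
    f=dict(np.load(n+'0.npz'));W=cloud(f,f['pose']);hsv=cv2.cvtColor(f['img'],cv2.COLOR_RGB2HSV)
    reg=(W[...,0]>330)&(W[...,0]<620)&(W[...,1]>170)&(W[...,1]<400)
    m=(reg&(hsv[...,1]>70)&(hsv[...,0]>8)&(hsv[...,0]<28)).astype(np.uint8)
    k,l,st,c=cv2.connectedComponentsWithStats(m);i=1+st[1:,4].argmax();p=W[l==i]
    print(n,'tray',cv2.minAreaRect(p[:,:2].astype(np.float32)),'z',np.percentile(p[:,2],[2,50,98]).round(1), p.mean(0))
    # fixture plate
    reg=(W[...,0]>330)&(W[...,0]<700)&(W[...,1]<-230)&(W[...,1]>-400)
    m=(reg&(W[...,2]>7)&(W[...,2]<60)&(hsv[...,1]<60)).astype(np.uint8)
    k,l,st,c=cv2.connectedComponentsWithStats(m);i=1+st[1:,4].argmax();p=W[l==i]
    print('fix',cv2.minAreaRect(p[:,:2].astype(np.float32)))
    # stall
    reg=(W[...,0]>430)&(W[...,0]<720)&(W[...,1]>-110)&(W[...,1]<160)&(W[...,2]>3.5)
    k,l,st,c=cv2.connectedComponentsWithStats(reg.astype(np.uint8));i=1+st[1:,4].argmax();p=W[l==i]
    print('stall',cv2.minAreaRect(p[:,:2].astype(np.float32)))
    # pads: dark
    reg=(W[...,0]>450)&(W[...,0]<600)&(W[...,1]>-90)&(W[...,1]<140)&(W[...,2]<14)
    m=(reg&(hsv[...,2]<50)).astype(np.uint8)
    k,l,st,c=cv2.connectedComponentsWithStats(m)
    for i in range(1,k):
        if st[i,4]>80:
            p=W[l==i];print('dark',st[i],cv2.minAreaRect(p[:,:2].astype(np.float32)))
    m=((W[...,0]>590)&(W[...,0]<680)&(W[...,1]>60)&(W[...,1]<125)&(W[...,2]>14)&(W[...,2]<32)).astype(np.uint8)
    k,l,st,c=cv2.connectedComponentsWithStats(m)
    for i in range(1,k):
        if st[i,4]>40:
            p=W[l==i];print('collar?',st[i],cv2.minAreaRect(p[:,:2].astype(np.float32)))
E
python3 m2.py
```

```text
top tray ((478.63714599609375, 269.71478271484375), (218.4748077392578, 130.3446044921875), 3.6553430557250977) z [ 2.1  6.2 21.4] [477.72298953 270.94345577   7.79024854]
fix ((514.7853393554688, -314.3729248046875), (260.0514221191406, 91.66512298583984), 3.6046032905578613)
stall ((582.169921875, 30.237464904785156), (233.7584991455078, 175.5340118408203), 87.40096282958984)
dark [275 222  34  35 185] ((529.9642944335938, 71.47066497802734), (53.2033576965332, 61.74468231201172), 56.55769348144531)
dark [323 223  38  39 287] ((528.0870971679688, -17.13784408569336), (62.08790969848633, 62.596073150634766), 81.56494903564453)
collar? [264 168  36   4  67] ((657.2659912109375, 92.72083282470703), (63.42302322387695, 1.9557294845581055), 86.57276153564453)
collar? [267 175  19  19 193] ((631.9642333984375, 103.36039733886719), (32.59416580200195, 32.60920715332031), 1.9610499143600464)
scene tray ((471.5644836425781, 271.37677001953125), (240.7139434814453, 130.6134796142578), 3.657672643661499) z [ 2.9  6.5 21.1] [485.17134067 273.35408482   8.320415  ]
fix ((517.4708862304688, -312.7708435058594), (261.58795166015625, 95.5945053100586), 3.291604518890381)
stall ((548.5422973632812, 29.8421630859375), (222.7530059814453, 228.4428253173828), 87.21090698242188)
dark [283 246  23  21 127] ((555.88916015625, -25.031404495239258), (55.037391662597656, 11.927529335021973), 79.27424621582031)
dark [308 252  27  19  99] ((529.667236328125, 15.701605796813965), (6.540624618530273, 54.34443664550781), 83.62609100341797)
dark [329 274  39  26 299] ((538.7412109375, 82.4122314453125), (51.12608337402344, 61.99517822265625), 44.408843994140625)
collar? [284 319  30  33 189] ((664.320556640625, 92.7812728881836), (63.76939010620117, 2.7443666458129883), 87.05985260009766)
collar? [307 318  23  21 238] ((634.2420043945312, 104.167724609375), (31.849882125854492, 31.202489852905273), 86.91436767578125)
```

step_arm --pt "0.087 0.263 -0.49 0.0 -1.298" --pt "0.087 0.263 -0.49 0.0 -1.298" --pt "0.087 0.263 -0.49 0.0 -1.298" --pt "0.087 0.263 -0.49 0.0 -1.298" --pt "0.087 0.263 -0.49 0.0 -1.298" --force 30

```text
clock: 0.65
tool_pos: [386.4, 342.5, 196.4]
ee_rot: [-0.0, -0.185, 0.983, -0.0]
contact_force: [0.6, 0.0, 0.7]
grip_width: 86.8
```

step_arm --pt "0.087 0.145 -0.269 0.0 -0.546" --pt "0.087 0.145 -0.269 0.0 -0.546" --pt "0.087 0.145 -0.269 0.0 -0.546" --pt "0.087 0.145 -0.269 0.0 -0.546" --pt "0.087 0.145 -0.269 0.0 -0.546"

```text
clock: 1.15
tool_pos: [505.0, 122.4, 196.6]
ee_rot: [0.0, 0.085, 0.996, 0.0]
contact_force: [0.8, 0.6, -0.6]
grip_width: 87.1
```

```bash
cat >> h.py <<'E'
from scipy.spatial.transform import Rotation as R
def st(p=True):
    s=env.read_state();q=s['ee_rot'];r=R.from_quat([q[1],q[2],q[3],q[0]]).as_matrix()
    T=np.eye(4);T[:3,:3]=r;T[:3,3]=s['tool_pos']
    if p: print('t',s['clock'],'tcp',s['tool_pos'].round(1),'yaw',round(np.degrees(np.arctan2(r[1,0],r[0,0])),2),'tilt',r[:,2].round(3),'F',s['contact_force'].round(1),'w',round(s['grip_width'],1))
    return T
E
python3 -c "
from h import *
T=st();f=save('w1','wrist');W=cloud(f,T@f['tool_from_camera'])
z=W[...,2]
m=((z>100)&(z<130)).astype(np.uint8)
k,l,s,c=cv2.connectedComponentsWithStats(m)
for i in range(1,k):
    if s[i,4]>200: p=W[l==i];print(s[i],p.mean(0).round(1),cv2.minAreaRect(p[:,:2].astype(np.float32)))
"
```

```text
t 1.15 tcp [505.  122.4 196.6] yaw 170.29 tilt [ 0.  0. -1.] F [ 0.8  0.6 -0.6] w 87.1
[ 223    8   61   67 3821] [527.9 -12.2 119.6] ((528.7174682617188, -13.481327056884766), (36.42376708984375, 36.278446197509766), 80.29435729980469)
[ 248  151   53   51 2084] [532.2  74.6 119.4] ((532.9927368164062, 74.95507049560547), (35.3806266784668, 35.40311813354492), 88.17452239990234)
```

View pics/w1.png

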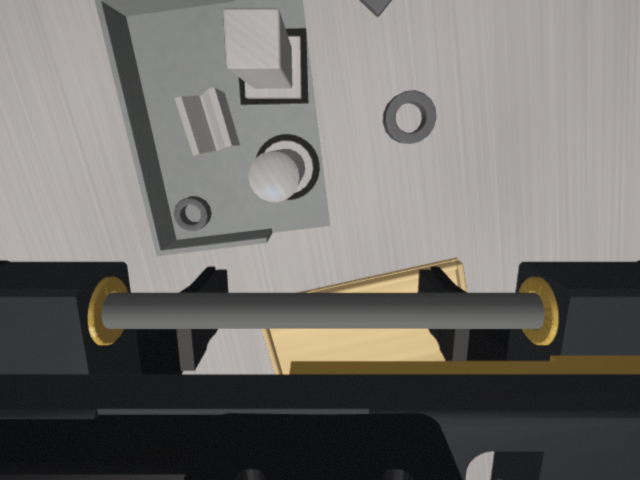

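step_arm --pt "0.065 0.028 -0.048 0.0 0.0" --pt "0.065 0.028 -0.048 0.0 0.0" --pt "0.065 0.028 -0.048 0.0 0.0" --pt "0.065 0.028 -0.048 0.0 0.0" --pt "0.065 0.028 -0.048 0.0 0.0"

```text
clock: 1.7
tool_pos: [532.1, 77.4, 196.5]
ee_rot: [-0.0, 0.083, 0.997, 0.0]
contact_force: [0.1, 0.4, -0.2]
grip_width: 65.9
```

step_arm --pt "0.065 0.0005 -0.0024 -0.04 0.0" --pt "0.065 0.0005 -0.0024 -0.08 0.0" --pt "0.065 0.0005 -0.0024 -0.11 0.0" --pt "0.065 0.0005 -0.0024 -0.125 0.0" --pt "0.065 0.0005 -0.0024 -0.125 0.0"

```text
clock: 2.2
tool_pos: [530.9, 74.4, 69.3]
ee_rot: [-0.003, 0.083, 0.997, -0.001]
contact_force: [0.1, -0.4, 0.6]
grip_width: 64.8
```

step_arm --pt "0.03 0 0 0 0" --pt "0.03 0 0 0 0" --pt "0.03 0 0 0 0" --pt "0.03 0 0 0 0" --pt "0.03 0 0 0 0" --force 30

```text
clock: 2.7
tool_pos: [532.9, 74.0, 72.2]
ee_rot: [-0.0, 0.084, 0.996, 0.0]
contact_force: [-1.4, 1.9, 3.8]
grip_width: 35.0
```

step_arm --pt "0.03 0 0 0.005 0" --pt "0.03 0 0 0.02 0" --pt "0.03 0 0 0.045 0" --pt "0.03 0 0 0.075 0" --pt "0.03 0 0 0.1 0"

```text
clock: 3.2
tool_pos: [532.1, 73.7, 171.5]
ee_rot: [-0.001, 0.084, 0.996, -0.0]
contact_force: [0.9, 0.3, -6.7]
grip_width: 35.1
```

step_arm --pt "0.03 0 0.015 0 0" --pt "0.03 0 0.045 0 0" --pt "0.03 0 0.08 0 0" --pt "0.03 0 0.12 0 0" --pt "0.03 0 0.155 0 0"

```text
clock: 3.7
tool_pos: [531.4, 230.6, 168.9]
ee_rot: [-0.002, 0.084, 0.996, -0.001]
contact_force: [0.7, -1.0, -5.9]
grip_width: 35.1
```

step_arm --pt "0.03 -0.002 0.025 0 0" --pt "0.03 -0.002 0.04 0 0" --pt "0.03 -0.002 0.045 0 0" --pt "0.03 -0.002 0.045 0 0" --pt "0.03 -0.002 0.045 0 0"

```text
clock: 4.2
tool_pos: [530.8, 272.7, 171.0]
ee_rot: [-0.001, 0.084, 0.996, -0.001]
contact_force: [-0.0, -0.8, -7.2]
grip_width: 35.0
```

```bash
python3 -c "
from h import *
st();save('s1','scene')"
```

```text
t 4.2 tcp [530.8 272.7 171. ] yaw 170.31 tilt [-0.001 -0.001 -1.   ] F [-0.  -0.8 -7.2] w 35.0
```

View pics/s1.png

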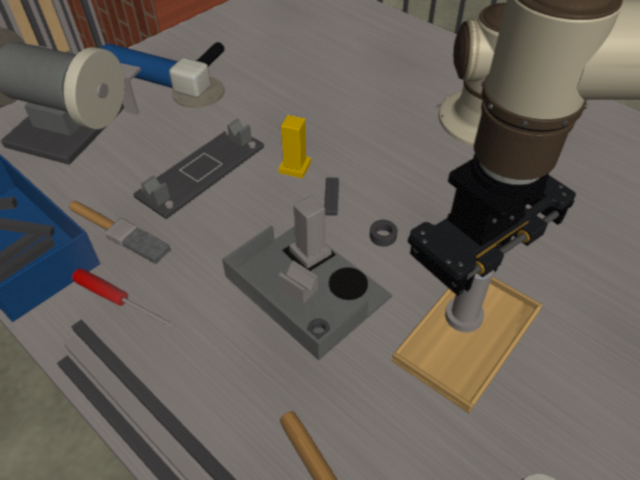

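step_arm --pt "0.03 0 0 -0.025 0" --pt "0.03 0 0 -0.055 0" --pt "0.03 0 0 -0.08 0" --pt "0.03 0 0 -0.092 0" --pt "0.03 0 0 -0.097 0"

```text
clock: 4.75
tool_pos: [530.9, 272.8, 73.5]
ee_rot: [-0.001, 0.084, 0.996, -0.001]
contact_force: [0.0, -0.8, -6.2]
grip_width: 34.7
```

step_arm --pt "0.03 0 0 -0.002 0" --pt "0.03 0 0 -0.004 0" --pt "0.03 0 0 -0.006 0" --pt "0.03 0 0 -0.007 0" --pt "0.03 0 0 -0.007 0"

```text
clock: 5.25
tool_pos: [531.5, 274.3, 68.3]
ee_rot: [0.001, 0.084, 0.996, 0.0]
contact_force: [-0.6, -0.1, -5.1]
grip_width: 35.2
```

step_arm --pt "0.03 0 0 -0.0005 0" --pt "0.03 0 0 -0.001 0" --pt "0.03 0 0 -0.0015 0" --pt "0.03 0 0 -0.0015 0"

```text
clock: 5.65
tool_pos: [531.7, 274.5, 68.2]
ee_rot: [0.001, 0.084, 0.997, 0.001]
contact_force: [-3.4, -0.4, 5.6]
grip_width: 34.9
```

Touched down. I'll release and rise.

step_arm --pt "0.045 0 0 0 0" --pt "0.06 0 0 0 0" --pt "0.065 0 0 0 0" --pt "0.065 0 0 0.03 0" --pt "0.065 0 0 0.07 0"

```text
clock: 6.15
tool_pos: [530.2, 273.0, 134.5]
ee_rot: [-0.002, 0.084, 0.996, -0.002]
contact_force: [0.4, 0.6, 0.2]
grip_width: 62.7
```

step_arm --pt "0.065 0 0 0.058 0" --pt "0.065 -0.003 -0.05 0.058 0" --pt "0.065 -0.003 -0.1 0.058 0" --pt "0.065 -0.003 -0.15 0.058 0" --pt "0.065 -0.003 -0.2 0.058 0"

```text
clock: 6.65
tool_pos: [528.2, 73.0, 194.5]
ee_rot: [0.001, 0.083, 0.997, 0.0]
contact_force: [0.7, -0.9, -0.3]
grip_width: 64.8
```

step_arm --pt "0.065 0 -0.05 0 0" --pt "0.065 0 -0.087 0 0" --pt "0.065 0 -0.087 0 0" --pt "0.065 0 -0.087 0 0" --pt "0.065 0 -0.087 0 0"

```text
clock: 7.15
tool_pos: [528.4, -11.8, 194.0]
ee_rot: [0.0, 0.084, 0.996, 0.0]
contact_force: [-0.2, -0.1, 0.3]
grip_width: 64.6
```

```bash
python3 -c "
from h import *
st();save('s2','scene')"
```

```text
t 7.15 tcp [528.4 -11.8 194. ] yaw 170.41 tilt [ 0.  0. -1.] F [-0.2 -0.1  0.3] w 64.6
```

View pics/s2.png

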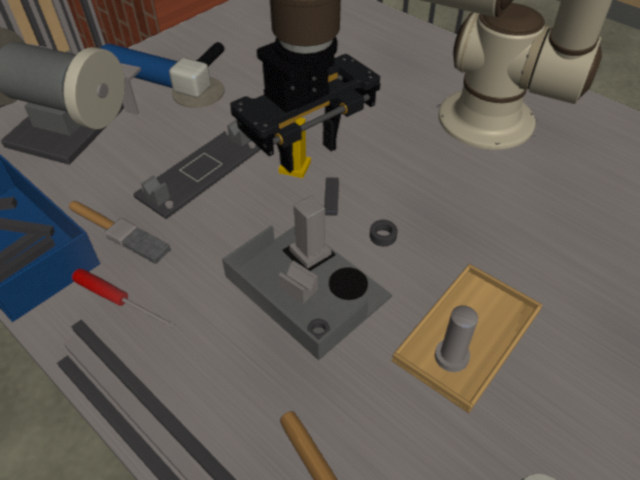

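The round post now stands in the tray at (457,335). The gripper is over the square post.

step_arm --pt "0.065 0 -0.0015 -0.04 0.0" --pt "0.065 0 -0.0015 -0.08 0.0" --pt "0.065 0 -0.0015 -0.11 0.0" --pt "0.065 0 -0.0015 -0.122 0.0" --pt "0.065 0 -0.0015 -0.122 0.0"

```text
clock: 7.7
tool_pos: [527.4, -13.2, 70.7]
ee_rot: [-0.002, 0.083, 0.997, -0.001]
contact_force: [0.3, 0.1, 0.5]
grip_width: 64.8
```

step_arm --pt "0.03 0 0 0 0" --pt "0.03 0 0 0 0" --pt "0.03 0 0 0 0" --pt "0.03 0 0 0 0" --pt "0.03 0 0 0 0" --force 30

```text
clock: 8.2
tool_pos: [528.2, -13.8, 72.8]
ee_rot: [0.0, 0.084, 0.996, 0.0]
contact_force: [-0.8, 1.4, 2.9]
grip_width: 35.7
```

step_arm --pt "0.03 0 0 0.005 0" --pt "0.03 0 0 0.02 0" --pt "0.03 0 0 0.045 0" --pt "0.03 0 0 0.075 0" --pt "0.03 0 0 0.1 0"

```text
clock: 8.7
tool_pos: [527.2, -13.9, 172.3]
ee_rot: [-0.001, 0.084, 0.996, -0.0]
contact_force: [0.6, 0.7, -5.2]
grip_width: 36.0
```

step_arm --pt "0.03 -0.005 0.015 0 0" --pt "0.03 -0.016 0.045 0 0" --pt "0.03 -0.028 0.082 0 0" --pt "0.03 -0.042 0.122 0 0" --pt "0.03 -0.056 0.162 0 0"

```text
clock: 9.2
tool_pos: [470.3, 148.9, 170.9]
ee_rot: [-0.001, 0.085, 0.996, -0.0]
contact_force: [1.0, 0.8, -4.8]
grip_width: 35.6
```

step_arm --pt "0.03 -0.014 0.04 0 0" --pt "0.03 -0.028 0.08 0 0" --pt "0.03 -0.037 0.106 0 0" --pt "0.03 -0.041 0.119 0 0" --pt "0.03 -0.041 0.119 0 0"

```text
clock: 9.7
tool_pos: [430.1, 268.1, 171.1]
ee_rot: [-0.001, 0.083, 0.997, -0.001]
contact_force: [-0.2, -0.9, -5.2]
grip_width: 35.5
```

step_arm --pt "0.03 0 0 -0.025 0" --pt "0.03 0 0 -0.055 0" --pt "0.03 0 0 -0.08 0" --pt "0.03 0 0 -0.092 0" --pt "0.03 0 0 -0.097 0"

```text
clock: 10.2
tool_pos: [430.8, 265.6, 73.7]
ee_rot: [-0.001, 0.084, 0.996, -0.001]
contact_force: [0.2, -0.4, -4.2]
grip_width: 36.0
```

```bash
python3 -c "
from h import *
st();save('s3','scene')"
```

```text
t 10.2 tcp [430.8 265.6  73.7] yaw 170.31 tilt [-0.002 -0.003 -1.   ] F [ 0.2 -0.4 -4.2] w 36.0
```

View pics/s3.png

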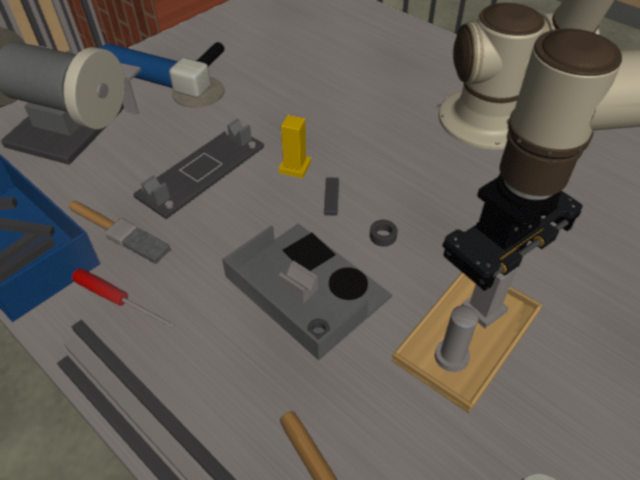

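step_arm --pt "0.03 0 0 -0.002 0" --pt "0.03 0 0 -0.004 0" --pt "0.03 0 0 -0.006 0" --pt "0.03 0 0 -0.007 0" --pt "0.03 0 0 -0.007 0"

```text
clock: 10.75
tool_pos: [431.3, 267.4, 68.8]
ee_rot: [0.0, 0.084, 0.996, 0.0]
contact_force: [-0.7, -0.3, -1.2]
grip_width: 35.9
```

step_arm --pt "0.03 0 0 -0.0005 0" --pt "0.03 0 0 -0.001 0" --pt "0.03 0 0 -0.001 0"

```text
clock: 11.05
tool_pos: [431.4, 267.5, 68.8]
ee_rot: [0.001, 0.084, 0.997, 0.0]
contact_force: [-4.4, -1.0, 8.4]
grip_width: 35.8
```

step_arm --pt "0.045 0 0 0 0" --pt "0.06 0 0 0 0" --pt "0.065 0 0 0 0" --pt "0.065 0 0 0.03 0" --pt "0.065 0 0 0.07 0"

```text
clock: 11.55
tool_pos: [430.2, 266.2, 135.9]
ee_rot: [-0.002, 0.084, 0.996, -0.002]
contact_force: [0.3, 0.2, 0.3]
grip_width: 62.7
```

step_arm --pt "0.065 0 0 0.05 0" --pt "0.065 0 0 0.09 0" --pt "0.065 0.02 -0.045 0.09 0.06" --pt "0.065 0.05 -0.085 0.09 0.12" --pt "0.065 0.07 -0.125 0.09 0.18"

```text
clock: 12.05
tool_pos: [502.6, 141.3, 227.7]
ee_rot: [0.001, -0.008, 1.0, 0.0]
contact_force: [1.2, 0.5, -0.1]
grip_width: 65.1
```

step_arm --pt "0.065 0.03 -0.04 0 0.03" --pt "0.065 0.06 -0.07 0 0.03" --pt "0.065 0.06 -0.07 0 0.03" --pt "0.065 0.06 -0.07 0 0.03"

```text
clock: 12.45
tool_pos: [561.5, 71.3, 226.3]
ee_rot: [-0.0, -0.02, 1.0, -0.0]
contact_force: [-0.6, 0.6, -1.2]
grip_width: 65.1
```

```bash
cat > m3.py <<'E'
from h import *
import sys
n=sys.argv[1]
T=st();f=save('w'+n,'wrist');W=cloud(f,T@f['tool_from_camera'])
save('s'+n,'scene')
z=W[...,2];V=cv2.cvtColor(f['img'],cv2.COLOR_RGB2HSV)[...,2]
def comp(m,name,mn=150):
    k,l,s,c=cv2.connectedComponentsWithStats(m.astype(np.uint8))
    for i in range(1,k):
        if s[i,4]>mn: p=W[l==i];r=cv2.minAreaRect(p[:,:2].astype(np.float32));print(name,s[i],p.mean(0).round(1),np.round(r[0],1),np.round(r[1],1),round(r[2],1))
reg=(W[...,0]>450)&(W[...,0]<700)&(W[...,1]>-100)&(W[...,1]<160)
comp(reg&(z>28)&(z<45),'vblk/wall')
comp(reg&(z>6)&(z<15)&(V<45),'pad')
E
python3 m3.py 4
```

```text
t 12.45 tcp [561.5  71.3 226.3] yaw -177.73 tilt [-0.001 -0.    -1.   ] F [-0.6  0.6 -1.2] w 65.1
vblk/wall [ 225   39  116  231 1864] [630.5  23.3  36.7] [607.1  26.9] [212.  100.4] 87.2
vblk/wall [294 133  17  52 752] [583.8  22.4  37.8] [584.5  22.9] [15.4 50. ] 4.2
vblk/wall [271 134  20  52 845] [605.4  23.8  37.5] [604.8  24.5] [16.2 49.5] 4.5
pad [ 325   85   69   72 2683] [528.7 -18.4  10.9] [529.  -16.5] [60.8 60.4] 81.5
pad [341 183  36  51 549] [519.9  74.   11. ] [520.9  76.5] [54.6 35.1] 72.3
```

View pics/w4.png

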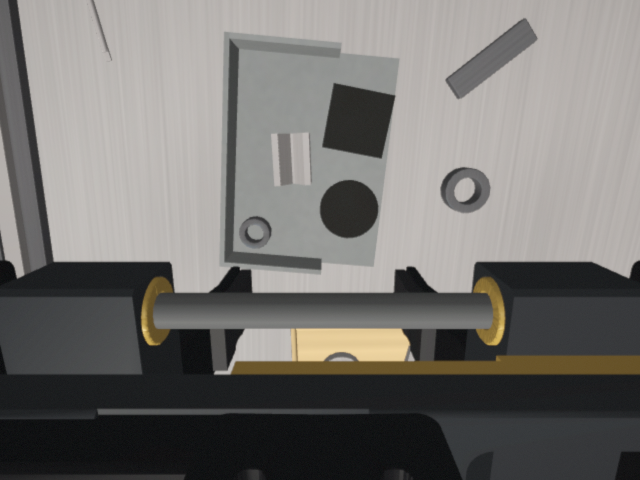

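View pics/s4.png

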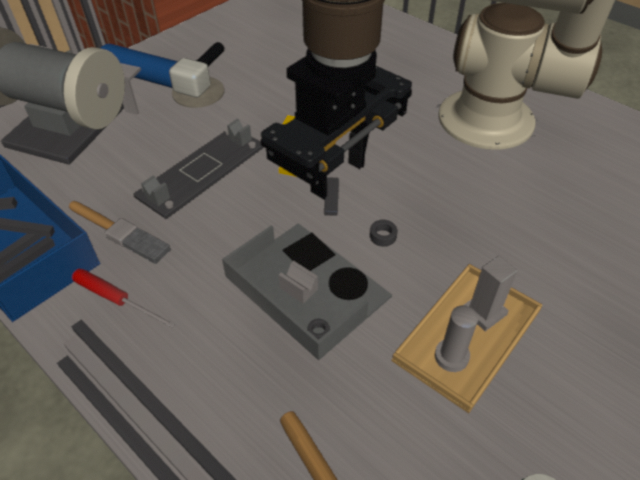

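The wrist view shows both pads bare: the square one at (358,120) and the round one at (349,209). The V-block is at (291,159). Both posts stand in the tray. Next I'll get precise pad poses from the mask contours cast onto z=10.

```bash
cat > m4.py <<'E'
from h import *
T=st(False);f=dict(np.load('w4.npz'));P=T@f['tool_from_camera']
V=cv2.cvtColor(f['img'],cv2.COLOR_RGB2HSV)[...,2]
m=((V<50)).astype(np.uint8);m[250:]=0;m[:,:300]=0;m[:,420:]=0
cs,_=cv2.findContours(m,cv2.RETR_EXTERNAL,cv2.CHAIN_APPROX_NONE)
for c in cs:
    if cv2.contourArea(c)<800: continue
    Wp=np.array([ray(f,P,*q[0],10.)[:2] for q in c],np.float32)
    r=cv2.minAreaRect(Wp);M=cv2.moments(Wp.reshape(-1,1,2))
    print(r,cv2.minEnclosingCircle(Wp),(M['m10']/M['m00'],M['m01']/M['m00']))
# same in scene
f=dict(np.load('s4.npz'));P=f['pose'];V=cv2.cvtColor(f['img'],cv2.COLOR_RGB2HSV)[...,2]
m=(V<35).astype(np.uint8);m[:225]=0;m[305:]=0;m[:,:270]=0;m[:,380:]=0
cs,_=cv2.findContours(m,cv2.RETR_EXTERNAL,cv2.CHAIN_APPROX_NONE)
for c in cs:
    if cv2.contourArea(c)<300: continue
    Wp=np.array([ray(f,P,*q[0],10.)[:2] for q in c],np.float32)
    r=cv2.minAreaRect(Wp);M=cv2.moments(Wp.reshape(-1,1,2))
    print('sc',r,(M['m10']/M['m00'],M['m01']/M['m00']))
E
python3 m4.py
```

```text
((532.759033203125, 76.91963195800781), (60.14954376220703, 60.7287483215332), 2.4790360927581787) ((532.8275756835938, 76.8487548828125), 30.660310745239258) (532.7899070657414, 76.82814743233877)
((528.7687377929688, -15.141624450683594), (61.6336555480957, 61.551422119140625), 81.74539184570312) ((528.5961303710938, -15.447548866271973), 42.86876678466797) (528.7196060266205, -15.15647922867523)
sc ((534.4051513671875, 77.18763732910156), (60.61624526977539, 60.0999755859375), 42.793617248535156) (534.4426247522346, 77.82060055978476)
sc ((530.3161010742188, -13.814193725585938), (63.06584930419922, 61.738319396972656), 82.12482452392578) (529.0604461686066, -14.407826803255558)
```

step_arm --pt "0.06 0.033 -0.0475 0 0.035" --pt "0.06 0.033 -0.0475 -0.03 0.035" --pt "0.06 0.033 -0.0475 -0.07 0.035" --pt "0.06 0.033 -0.0475 -0.11 0.035" --pt "0.06 0.033 -0.0475 -0.13 0.035"

```text
clock: 13.05
tool_pos: [591.3, 25.6, 93.7]
ee_rot: [-0.003, -0.039, 0.999, -0.0]
contact_force: [-0.1, 0.3, -0.2]
grip_width: 60.2
```

step_arm --pt "0.06 0 0 0 0" --pt "0.06 0 0 0 0"

```text
clock: 13.25
tool_pos: [594.6, 25.7, 98.1]
ee_rot: [0.001, -0.04, 0.999, -0.0]
contact_force: [1.0, 0.1, 0.0]
grip_width: 59.8
```

```bash
python3 -c "
from h import *
st();save('s5','scene');save('w5','wrist')"
```

```text
t 13.25 tcp [594.6  25.7  98.1] yaw -175.46 tilt [ 0.001 -0.    -1.   ] F [1.  0.1 0. ] w 59.8
```

View pics/w5.png

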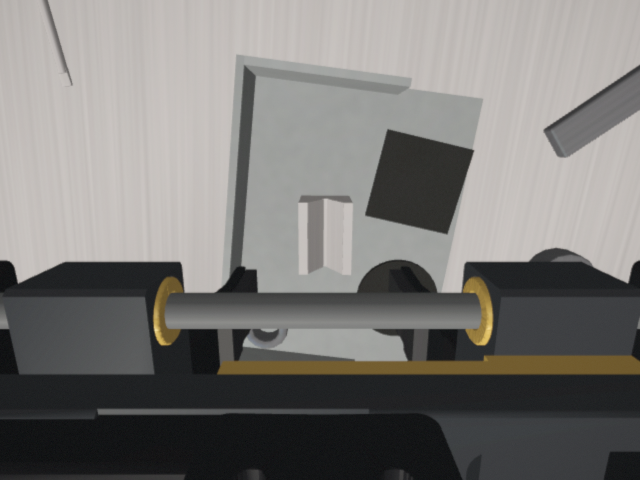

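The V-block (325,235) is square to the jaws. I'll descend with a 2 mm y correction.

step_arm --pt "0.06 0 -0.002 -0.03 0" --pt "0.06 0 -0.002 -0.055 0" --pt "0.06 0 -0.002 -0.075 0" --pt "0.06 0 -0.002 -0.085 0" --pt "0.06 0 -0.002 -0.087 0"

```text
clock: 13.85
tool_pos: [594.3, 22.9, 10.2]
ee_rot: [0.0, -0.039, 0.999, -0.0]
contact_force: [-0.0, 0.2, -0.6]
grip_width: 60.2
```

step_arm --pt "0.03 0 0 0 0" --pt "0.03 0 0 0 0" --pt "0.03 0 0 0 0" --pt "0.03 0 0 0 0" --pt "0.03 0 0 0 0" --force 30

```text
clock: 14.35
tool_pos: [594.3, 22.8, 10.8]
ee_rot: [0.0, -0.039, 0.999, 0.0]
contact_force: [-1.0, 0.9, 3.4]
grip_width: 35.0
```

step_arm --pt "0.03 0 0 0.005 0" --pt "0.03 0 0 0.02 0" --pt "0.03 0 0 0.045 0" --pt "0.03 0 0 0.075 0" --pt "0.03 0 0 0.11 0"

```text
clock: 14.85
tool_pos: [592.5, 22.4, 119.4]
ee_rot: [-0.002, -0.038, 0.999, -0.0]
contact_force: [0.2, -0.5, -3.0]
grip_width: 35.6
```

step_arm --pt "0.03 -0.004 -0.015 0.015 0" --pt "0.03 -0.012 -0.045 0.03 0" --pt "0.03 -0.024 -0.085 0.04 0" --pt "0.03 -0.036 -0.125 0.04 0" --pt "0.03 -0.048 -0.165 0.04 0"

```text
clock: 15.35
tool_pos: [544.2, -143.9, 159.3]
ee_rot: [-0.001, -0.038, 0.999, 0.0]
contact_force: [-0.1, -0.9, -3.4]
grip_width: 35.1
```

step_arm --pt "0.03 -0.012 -0.025 0 0" --pt "0.03 -0.022 -0.045 0 0" --pt "0.03 -0.028 -0.055 0 0" --pt "0.03 -0.028 -0.055 0 0" --pt "0.03 -0.028 -0.055 0 0"

```text
clock: 15.85
tool_pos: [518.0, -197.1, 159.6]
ee_rot: [-0.0, -0.038, 0.999, 0.0]
contact_force: [0.0, -0.2, -2.8]
grip_width: 35.1
```

```bash
python3 -c "
from h import *
T=st();f=save('w6','wrist');P=T@f['tool_from_camera'];W=cloud(f,P);z=W[...,2]
m=((W[...,1]<-240)&(W[...,1]>-400)&(z>34)&(z<55)).astype(np.uint8)
k,l,s,c=cv2.connectedComponentsWithStats(m)
for i in range(1,k):
    if s[i,4]>100: p=W[l==i];print(s[i],p.mean(0).round(1),cv2.minAreaRect(p[:,:2].astype(np.float32)))
m=((W[...,1]<-240)&(W[...,1]>-400)&(z>7)&(z<55)).astype(np.uint8)
k,l,s,c=cv2.connectedComponentsWithStats(m)
for i in range(1,k):
    if s[i,4]>100: p=W[l==i];print(s[i],p.mean(0).round(1),cv2.minAreaRect(p[:,:2].astype(np.float32)))
"
```

```text
t 15.85 tcp [ 518.  -197.1  159.6] yaw -175.61 tilt [-0.  0. -1.] F [ 0.  -0.2 -2.8] w 35.1
[ 170   42   45   28 1027] [ 624.5 -318.3   43.1] ((625.1782836914062, -317.6700134277344), (28.544206619262695, 16.216432571411133), 3.9954893589019775)
[ 458   47   47   27 1041] [ 411.1 -331.7   43.1] ((409.971923828125, -331.3612060546875), (28.90222930908203, 15.887866020202637), 4.348925590515137)
[174  75  43  22 812] [ 622.8 -295.9   43.4] ((623.9828491210938, -297.28985595703125), (28.46108055114746, 15.58070182800293), 3.4957892894744873)
[455  80  45  22 819] [ 409.8 -309.3   43.5] ((408.74371337890625, -310.7633361816406), (28.72921371459961, 15.405336380004883), 3.6739633083343506)
[   0    0   27  121 2439] [ 780.8 -302.    18.2] ((780.9234619140625, -306.9463806152344), (93.26892852783203, 4.20619535446167), 89.69595336914062)
[  58    0   76  154 6384] [ 715.3 -290.4   18.4] ((719.26513671875, -296.29034423828125), (42.584068298339844, 121.58547973632812), 11.019061088562012)
[  170    17   335   120 36424] [ 516.9 -315.1   16.8] ((517.25, -314.5199890136719), (260.336181640625, 90.28804779052734), 3.5874593257904053)
```

View pics/w6.png

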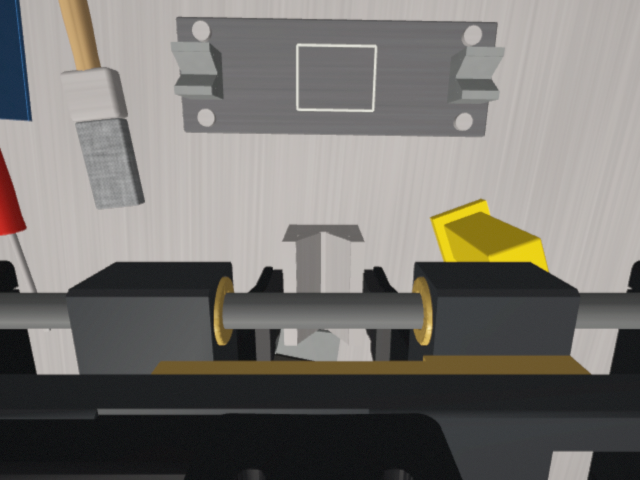

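step_arm --pt "0.03 0 -0.02 0 -0.08" --pt "0.03 0 -0.045 0 -0.2" --pt "0.03 0 -0.07 0 -0.33" --pt "0.03 -0.002 -0.095 0 -0.46" --pt "0.03 -0.002 -0.117 0 -0.59"

```text
clock: 16.4
tool_pos: [516.7, -314.2, 159.8]
ee_rot: [-0.0, 0.256, 0.967, 0.0]
contact_force: [0.1, -0.4, -3.4]
grip_width: 35.3
```

step_arm --pt "0.03 0 0 0 -0.13" --pt "0.03 0 0 0 -0.26" --pt "0.03 0 0 0 -0.39" --pt "0.03 0 0 0 -0.52" --pt "0.03 0 0 0 -0.65"

```text
clock: 16.9
tool_pos: [516.9, -313.2, 159.7]
ee_rot: [-0.0, 0.551, 0.835, 0.0]
contact_force: [0.3, -0.5, -2.7]
grip_width: 34.9
```

step_arm --pt "0.03 0 0 0 -0.13" --pt "0.03 0 0 0 -0.24" --pt "0.03 0 0 0 -0.32" --pt "0.03 0 0 0 -0.345" --pt "0.03 0 0 0 -0.345"

```text
clock: 17.4
tool_pos: [516.6, -313.5, 159.8]
ee_rot: [-0.0, 0.684, 0.73, 0.0]
contact_force: [-0.2, 0.0, -2.8]
grip_width: 35.1
```

```bash
python3 -c "
from h import *
st();save('w7','wrist');save('s7','scene')"
```

```text
t 17.4 tcp [ 516.6 -313.5  159.8] yaw 93.72 tilt [-0.  0. -1.] F [-0.2  0.  -2.8] w 35.1
```

View pics/s7.png

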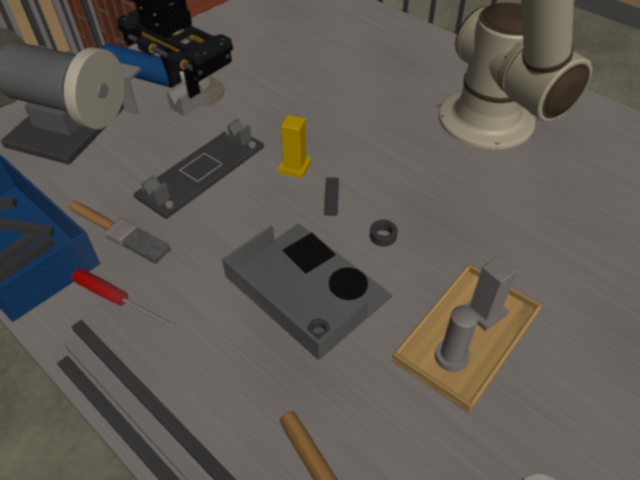

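step_arm --pt "0.03 -0.0005 -0.0008 -0.03 0" --pt "0.03 -0.0005 -0.0008 -0.065 0" --pt "0.03 -0.0005 -0.0008 -0.1 0" --pt "0.03 -0.0005 -0.0008 -0.125 0" --pt "0.03 -0.0005 -0.0008 -0.136 0"

```text
clock: 18.0
tool_pos: [513.9, -314.4, 21.2]
ee_rot: [-0.002, 0.684, 0.729, -0.001]
contact_force: [-0.4, -1.0, -3.4]
grip_width: 35.3
```

step_arm --pt "0.03 0 0 -0.001 0" --pt "0.03 0 0 -0.003 0" --pt "0.03 0 0 -0.005 0" --pt "0.03 0 0 -0.006 0" --pt "0.03 0 0 -0.006 0"

```text
clock: 18.5
tool_pos: [516.0, -315.2, 18.8]
ee_rot: [0.001, 0.685, 0.729, 0.0]
contact_force: [0.4, -0.1, -2.5]
grip_width: 35.0
```

step_arm --pt "0.03 0 0.0005 -0.0007 0" --pt "0.03 0 0.0005 -0.0014 0" --pt "0.03 0 0.0005 -0.0021 0" --pt "0.03 0 0.0005 -0.0021 0"

```text
clock: 18.9
tool_pos: [515.7, -314.6, 16.8]
ee_rot: [0.0, 0.684, 0.729, -0.0]
contact_force: [-1.0, 1.8, 3.3]
grip_width: 35.3
```

step_arm --pt "0.045 0 0 0 0" --pt "0.06 0 0 0 0" --pt "0.06 0 0 0 0" --pt "0.06 0 0 0.03 0" --pt "0.06 0 0 0.07 0"

```text
clock: 19.4
tool_pos: [514.0, -314.1, 84.2]
ee_rot: [-0.003, 0.685, 0.729, -0.001]
contact_force: [0.5, -0.5, -0.2]
grip_width: 58.8
```

step_arm --pt "0.065 0 0 0.05 0" --pt "0.065 0 0 0.1 0" --pt "0.065 0 0.04 0.13 0.13" --pt "0.065 0 0.08 0.14 0.26" --pt "0.065 0 0.12 0.14 0.39"

```text
clock: 19.9
tool_pos: [516.8, -193.9, 228.6]
ee_rot: [0.003, 0.529, 0.849, 0.001]
contact_force: [0.0, 0.4, -0.2]
grip_width: 65.2
```

step_arm --pt "0.065 0 0.02 0 0.14" --pt "0.065 0 0.02 0 0.28" --pt "0.065 0 0.02 0 0.42" --pt "0.065 0 0.02 0 0.56" --pt "0.065 0 0.02 0 0.7"

```text
clock: 20.4
tool_pos: [515.8, -174.5, 225.9]
ee_rot: [0.0, 0.205, 0.979, 0.0]
contact_force: [0.2, 0.0, -0.0]
grip_width: 64.9
```

step_arm --pt "0.065 0 0 0 0.14" --pt "0.065 0 0 0 0.245" --pt "0.065 0 0 0 0.245" --pt "0.065 0 0 0 0.245"

```text
clock: 20.8
tool_pos: [515.6, -174.7, 225.9]
ee_rot: [0.0, 0.088, 0.996, 0.0]
contact_force: [0.4, 0.3, -0.2]
grip_width: 65.0
```

```bash
python3 -c "
from h import *
T=st();f=save('w8','wrist');P=T@f['tool_from_camera'];W=cloud(f,P);z=W[...,2]
save('s8','scene');save('t8','top')
m=((W[...,1]<-240)&(W[...,1]>-400)&(z>34)&(z<55)).astype(np.uint8)
k,l,s,c=cv2.connectedComponentsWithStats(m)
for i in range(1,k):
    if s[i,4]>100: p=W[l==i];print(s[i],p.mean(0).round(1),cv2.minAreaRect(p[:,:2].astype(np.float32)))
"
```

```text
t 20.8 tcp [ 515.6 -174.7  225.9] yaw 169.95 tilt [ 0.  0. -1.] F [ 0.4  0.3 -0.2] w 65.0
[392   2  35  32 744] [ 410.8 -331.6   43.2] ((410.0585021972656, -331.483154296875), (28.399715423583984, 16.019067764282227), 4.8052873611450195)
[ 262   31   59   35 1189] [ 518.1 -325.2   43.3] ((518.328125, -324.69891357421875), (50.022682189941406, 16.767196655273438), 2.699761390686035)
[396  33  37  25 588] [ 409.5 -308.9   43.5] ((408.7222900390625, -310.45635986328125), (28.365982055664062, 15.146275520324707), 3.5799036026000977)
[   0   38   47  141 1903] [ 781.3 -311.4   44. ] ((782.6990966796875, -313.95892333984375), (129.23995971679688, 42.05964279174805), 70.33633422851562)
[271  60  55  29 918] [ 517.1 -302.7   43.7] ((517.1434936523438, -304.3326416015625), (49.88269805908203, 15.354442596435547), 3.6706278324127197)
[160  65  39  27 676] [ 624.4 -318.1   43. ] ((625.274658203125, -317.8624572753906), (28.80997657775879, 15.83298110961914), 3.175124168395996)
[171  92  35  23 538] [ 622.8 -295.5   43.4] ((623.9996337890625, -297.06805419921875), (28.6637020111084, 15.337069511413574), 3.542550563812256)
```

View pics/w8.png

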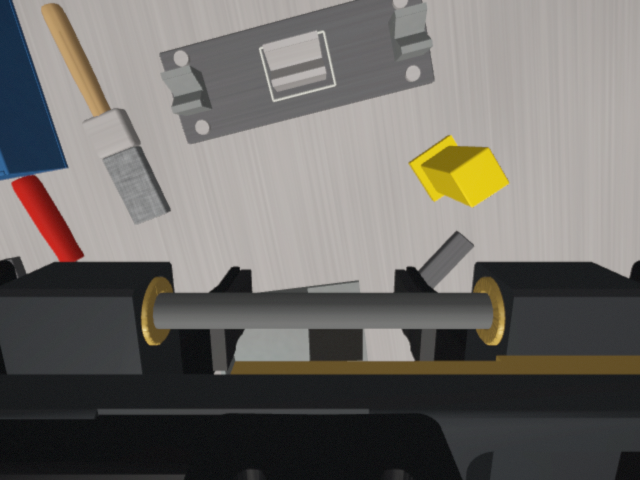

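The V-block is at (517.7,-314.5) and the rests' mean is (517.0,-314.3); the groove angle matches. Now I'll return the square post.

step_arm --pt "0.065 -0.009 0.046 0 0.006" --pt "0.065 -0.018 0.092 0 0.006" --pt "0.065 -0.027 0.14 0 0.006" --pt "0.065 -0.036 0.188 0 0.006" --pt "0.065 -0.045 0.236 0 0.006"

```text
clock: 21.45
tool_pos: [470.0, 63.0, 226.3]
ee_rot: [0.0, 0.084, 0.996, 0.0]
contact_force: [2.5, -0.4, 0.7]
grip_width: 65.0
```

step_arm --pt "0.065 -0.009 0.046 0 0" --pt "0.065 -0.018 0.092 0 0" --pt "0.065 -0.027 0.14 0 0" --pt "0.065 -0.036 0.185 0 0" --pt "0.065 -0.0395 0.206 0 0"

```text
clock: 21.95
tool_pos: [430.4, 270.6, 226.0]
ee_rot: [0.0, 0.082, 0.997, 0.0]
contact_force: [0.3, 0.2, -0.6]
grip_width: 64.7
```

step_arm --pt "0.065 0 0 0 0" --pt "0.065 0 0 -0.03 0" --pt "0.065 0 0 -0.06 0" --pt "0.065 0 0 -0.06 0" --pt "0.065 0 0 -0.06 0"

```text
clock: 22.45
tool_pos: [431.7, 266.7, 166.6]
ee_rot: [0.0, 0.084, 0.996, -0.0]
contact_force: [0.5, -0.1, -0.1]
grip_width: 64.9
```

```bash
python3 -c "
from h import *
st();f=save('s9','scene');W=cloud(f,f['pose']);z=W[...,2]
m=((W[...,0]<600)&(W[...,1]>200)&(W[...,1]<330)&(z>100)&(z<125)).astype(np.uint8)
k,l,s,c=cv2.connectedComponentsWithStats(m)
for i in range(1,k):
    if s[i,4]>50: p=W[l==i];print(s[i],p.mean(0).round(1),cv2.minAreaRect(p[:,:2].astype(np.float32)))
"
```

```text
t 22.45 tcp [431.7 266.7 166.6] yaw 170.39 tilt [ 0.001 -0.001 -1.   ] F [ 0.5 -0.1 -0.1] w 64.9
[480 256  37  33 721] [436.5 269.5 113.3] ((432.4885559082031, 268.3352355957031), (36.07942581176758, 40.93107604980469), 80.05325317382812)
[449 305  29  28 613] [536.1 277.7 112.8] ((532.126953125, 276.171630859375), (36.38462829589844, 35.37049102783203), 59.148651123046875)
```

View pics/s9.png

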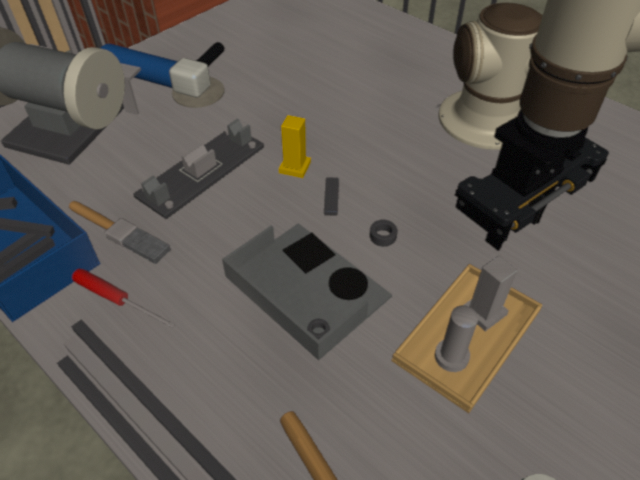

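The V-block sits on the base at (200,160), and both posts stand where I left them. I'll grasp the square post.

step_arm --pt "0.065 0 0.0005 -0.03 0.0" --pt "0.065 0 0.0005 -0.06 0.0" --pt "0.065 0 0.0005 -0.085 0.0" --pt "0.065 0 0.0005 -0.0975 0.0" --pt "0.065 0 0.0005 -0.0975 0.0"

```text
clock: 23.0
tool_pos: [431.3, 267.6, 68.4]
ee_rot: [-0.0, 0.084, 0.996, -0.0]
contact_force: [-0.0, -0.3, 0.5]
grip_width: 65.6
```

step_arm --pt "0.03 0 0 0 0" --pt "0.03 0 0 0 0" --pt "0.03 0 0 0 0" --pt "0.03 0 0 0 0" --pt "0.03 0 0 0 0" --force 30

```text
clock: 23.5
tool_pos: [431.2, 268.1, 69.0]
ee_rot: [0.0, 0.083, 0.997, 0.0]
contact_force: [-1.1, -0.2, 2.1]
grip_width: 35.8
```

step_arm --pt "0.03 0 0 0.005 0" --pt "0.03 0 0 0.02 0" --pt "0.03 0 0 0.045 0" --pt "0.03 0 0 0.075 0" --pt "0.03 0 0 0.1 0"

```text
clock: 24.0
tool_pos: [430.3, 267.3, 168.7]
ee_rot: [-0.001, 0.084, 0.997, -0.001]
contact_force: [0.6, 1.3, -6.0]
grip_width: 35.9
```

step_arm --pt "0.03 0.005 -0.015 0 0" --pt "0.03 0.016 -0.045 0 0.01" --pt "0.03 0.028 -0.082 0 0.02" --pt "0.03 0.042 -0.122 0 0.028" --pt "0.03 0.056 -0.162 0 0.028"

```text
clock: 24.5
tool_pos: [485.4, 103.3, 166.3]
ee_rot: [-0.002, 0.069, 0.998, -0.001]
contact_force: [0.6, 0.6, -5.3]
grip_width: 35.7
```

step_arm --pt "0.03 0.014 -0.04 0 0" --pt "0.03 0.028 -0.08 0 0" --pt "0.03 0.037 -0.107 0 0" --pt "0.03 0.042 -0.12 0 0" --pt "0.03 0.042 -0.12 0 0"

```text
clock: 25.0
tool_pos: [527.9, -16.2, 166.4]
ee_rot: [-0.002, 0.071, 0.997, -0.0]
contact_force: [0.4, 1.5, -5.5]
grip_width: 35.9
```

step_arm --pt "0.03 0 0 -0.02 0" --pt "0.03 0 0 -0.05 0" --pt "0.03 0 0 -0.075 0" --pt "0.03 0 0 -0.085 0" --pt "0.03 0 0 -0.085 0"

```text
clock: 25.5
tool_pos: [527.3, -13.9, 81.6]
ee_rot: [-0.002, 0.069, 0.998, -0.001]
contact_force: [-0.6, 0.2, -5.0]
grip_width: 35.7
```

```bash
python3 -c "
from h import *
st();f=save('s10','scene')"
```

```text
t 25.5 tcp [527.3 -13.9  81.6] yaw 172.08 tilt [-0.005 -0.001 -1.   ] F [-0.6  0.2 -5. ] w 35.7
```

View pics/s10.png

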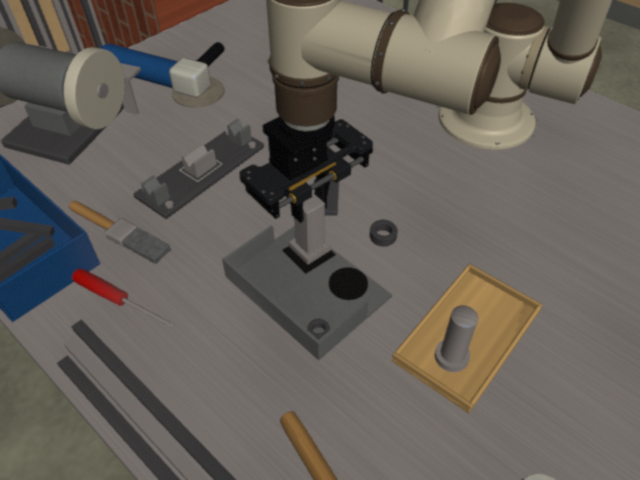

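step_arm --pt "0.03 0.001 -0.0008 -0.002 0" --pt "0.03 0.001 -0.0008 -0.004 0" --pt "0.03 0.001 -0.0008 -0.006 0" --pt "0.03 0.001 -0.0008 -0.007 0" --pt "0.03 0.001 -0.0008 -0.008 0"

```text
clock: 26.05
tool_pos: [530.2, -14.9, 75.6]
ee_rot: [0.0, 0.07, 0.998, 0.0]
contact_force: [0.5, -0.5, -4.7]
grip_width: 35.8
```

step_arm --pt "0.03 0 0 -0.0007 0" --pt "0.03 0 0 -0.0014 0" --pt "0.03 0 0 -0.0014 0"

```text
clock: 26.35
tool_pos: [530.1, -14.9, 74.0]
ee_rot: [-0.0, 0.069, 0.998, -0.0]
contact_force: [0.1, -0.5, -6.1]
grip_width: 35.4
```

step_arm --pt "0.03 -0.001 0 -0.0007 0" --pt "0.03 -0.001 0 -0.0014 0" --pt "0.03 -0.001 0 -0.002 0" --pt "0.03 -0.001 0 -0.002 0"

```text
clock: 26.75
tool_pos: [529.1, -15.0, 73.0]
ee_rot: [0.0, 0.069, 0.998, -0.0]
contact_force: [-3.5, -0.1, 4.2]
grip_width: 35.9
```

Touched down. I'll release, rise, and go for the round post, which was set at TCP (531.7,274.5).

step_arm --pt "0.045 0 0 0 0" --pt "0.06 0 0 0 0" --pt "0.065 0 0 0 0" --pt "0.065 0 0 0.03 0" --pt "0.065 0 0 0.07 0"

```text
clock: 27.25
tool_pos: [527.9, -15.2, 140.8]
ee_rot: [-0.002, 0.07, 0.998, -0.001]
contact_force: [1.4, -0.4, -0.2]
grip_width: 62.7
```

step_arm --pt "0.065 0 0.02 0.045 0" --pt "0.065 0 0.07 0.055 0" --pt "0.065 0 0.12 0.055 0" --pt "0.065 0 0.17 0.055 0" --pt "0.065 0 0.21 0.055 0"

```text
clock: 27.75
tool_pos: [529.3, 197.7, 197.5]
ee_rot: [0.001, 0.069, 0.998, 0.001]
contact_force: [0.1, -0.7, -0.9]
grip_width: 64.8
```

step_arm --pt "0.065 0.002 0.04 0 0" --pt "0.065 0.002 0.07 0 0" --pt "0.065 0.002 0.0795 0 0" --pt "0.065 0.002 0.0795 0 0" --pt "0.065 0.002 0.0795 0 0"

```text
clock: 28.25
tool_pos: [531.1, 273.8, 196.9]
ee_rot: [-0.0, 0.07, 0.998, -0.0]
contact_force: [-0.1, 0.2, -0.5]
grip_width: 65.3
```

```bash
python3 -c "
from h import *
st();f=save('s11','scene')
W=cloud(f,f['pose']);z=W[...,2]
m=((W[...,0]>400)&(W[...,0]<600)&(W[...,1]>-100)&(W[...,1]<330)&(z>100)&(z<130)).astype(np.uint8)
k,l,s,c=cv2.connectedComponentsWithStats(m)
for i in range(1,k):
    if s[i,4]>50: p=W[l==i];print(s[i],p.mean(0).round(1),cv2.minAreaRect(p[:,:2].astype(np.float32)))
"
```

```text
t 28.25 tcp [531.1 273.8 196.9] yaw 172.01 tilt [-0. -0. -1.] F [-0.1  0.2 -0.5] w 65.3
[292 195  31  31 635] [534.  -11.  115.6] ((529.8002319335938, -14.348320007324219), (37.79408264160156, 37.711185455322266), 82.27236938476562)
[449 305  29  28 614] [536.2 277.7 112.8] ((531.8953857421875, 276.3345642089844), (36.64918518066406, 36.30223083496094), 57.04396057128906)
```

View pics/s11.png

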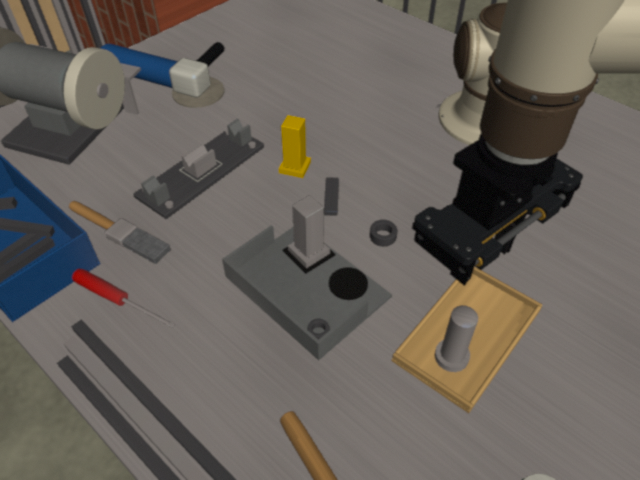

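step_arm --pt "0.065 0.0005 0.0015 -0.04 0.0" --pt "0.065 0.0005 0.0015 -0.08 0.0" --pt "0.065 0.0005 0.0015 -0.11 0.0" --pt "0.065 0.0005 0.0015 -0.128 0.0" --pt "0.065 0.0005 0.0015 -0.128 0.0"

```text
clock: 28.8
tool_pos: [530.0, 273.2, 66.3]
ee_rot: [-0.002, 0.071, 0.997, -0.002]
contact_force: [-0.5, 0.2, 0.4]
grip_width: 65.0
```

step_arm --pt "0.03 0 0 0 0" --pt "0.03 0 0 0 0" --pt "0.03 0 0 0 0" --pt "0.03 0 0 0 0" --pt "0.03 0 0 0 0" --force 30

```text
clock: 29.3
tool_pos: [531.6, 276.3, 69.9]
ee_rot: [0.0, 0.069, 0.998, 0.0]
contact_force: [-3.1, 0.1, 2.5]
grip_width: 34.9
```

step_arm --pt "0.03 0 0 0.005 0" --pt "0.03 0 0 0.02 0" --pt "0.03 0 0 0.045 0" --pt "0.03 0 0 0.075 0" --pt "0.03 0 0 0.1 0"

```text
clock: 29.8
tool_pos: [530.6, 275.6, 168.7]
ee_rot: [-0.001, 0.07, 0.998, -0.001]
contact_force: [0.1, 0.4, -5.7]
grip_width: 35.1
```

step_arm --pt "0.03 0 -0.015 0 0" --pt "0.03 0 -0.045 0 0" --pt "0.03 0 -0.08 0 0" --pt "0.03 0 -0.12 0 0" --pt "0.03 0 -0.155 0 0"

```text
clock: 30.3
tool_pos: [528.8, 118.1, 166.3]
ee_rot: [-0.003, 0.07, 0.998, -0.001]
contact_force: [1.1, -0.0, -7.4]
grip_width: 35.0
```

step_arm --pt "0.03 0.0018 -0.025 0 0" --pt "0.03 0.0018 -0.038 0 0" --pt "0.03 0.0018 -0.0436 0 0" --pt "0.03 0.0018 -0.0436 0 0" --pt "0.03 0.0018 -0.0436 0 0"

```text
clock: 30.8
tool_pos: [533.3, 78.2, 168.6]
ee_rot: [-0.0, 0.069, 0.998, 0.0]
contact_force: [-0.0, -0.0, -5.5]
grip_width: 34.9
```

step_arm --pt "0.03 0 0 -0.02 0" --pt "0.03 0 0 -0.05 0" --pt "0.03 0 0 -0.075 0" --pt "0.03 0 0 -0.085 0" --pt "0.03 0 0 -0.085 0"

```text
clock: 31.3
tool_pos: [532.6, 77.9, 82.6]
ee_rot: [-0.002, 0.069, 0.998, -0.001]
contact_force: [-1.1, 0.4, -6.6]
grip_width: 34.8
```

```bash
python3 -c "
from h import *
st();f=save('s12','scene')"
```

```text
t 31.3 tcp [532.6  77.9  82.6] yaw 172.1 tilt [-0.003 -0.001 -1.   ] F [-1.1  0.4 -6.6] w 34.8
```

View pics/s12.png

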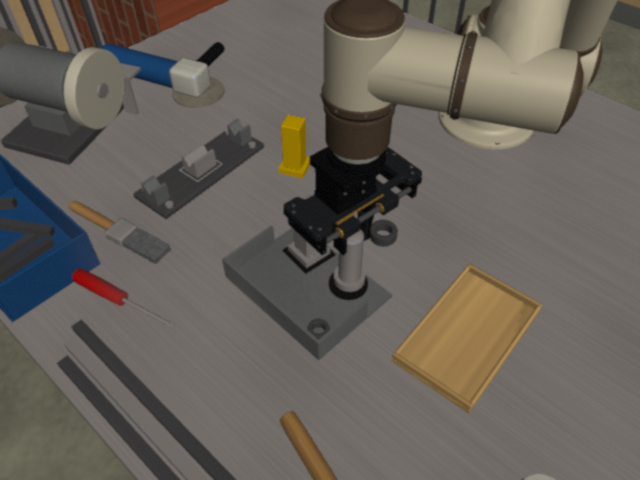

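step_arm --pt "0.03 0 -0.0005 -0.002 0" --pt "0.03 0 -0.0005 -0.004 0" --pt "0.03 0 -0.0005 -0.006 0" --pt "0.03 0 -0.0005 -0.007 0" --pt "0.03 0 -0.0005 -0.008 0"

```text
clock: 31.85
tool_pos: [533.5, 77.0, 76.2]
ee_rot: [0.0, 0.069, 0.998, 0.0]
contact_force: [0.7, 0.4, -5.9]
grip_width: 35.1
```

step_arm --pt "0.03 0 0 -0.0007 0" --pt "0.03 0 0 -0.0014 0" --pt "0.03 0 0 -0.0014 0"

```text
clock: 32.15
tool_pos: [533.4, 77.0, 74.5]
ee_rot: [-0.0, 0.069, 0.998, -0.0]
contact_force: [0.0, -0.5, -6.3]
grip_width: 35.2
```

step_arm --pt "0.03 0 0 -0.0007 0" --pt "0.03 0 0 -0.0014 0" --pt "0.03 0 0 -0.0014 0"

```text
clock: 32.45
tool_pos: [533.6, 77.0, 73.9]
ee_rot: [0.0, 0.069, 0.998, 0.0]
contact_force: [-1.3, 0.1, -0.7]
grip_width: 34.6
```

Contact (weight taken up). I'll release, rise and back off.

step_arm --pt "0.03 0 0 -0.0005 0" --pt "0.045 0 0 -0.0005 0" --pt "0.06 0 0 -0.0005 0" --pt "0.065 0 0 -0.0005 0" --pt "0.065 0 0 0.03 0"

```text
clock: 32.95
tool_pos: [530.9, 76.1, 100.1]
ee_rot: [-0.004, 0.07, 0.998, -0.002]
contact_force: [-0.5, -0.3, -0.9]
grip_width: 58.8
```

step_arm --pt "0.065 0 0 0.04 0" --pt "0.065 0 0 0.08 0" --pt "0.065 0 0 0.12 0" --pt "0.065 -0.03 0.03 0.14 0" --pt "0.065 -0.06 0.06 0.14 0"

```text
clock: 33.45
tool_pos: [475.5, 138.1, 247.1]
ee_rot: [0.004, 0.071, 0.997, 0.002]
contact_force: [0.3, 0.8, 0.3]
grip_width: 65.1
```

step_arm --pt "0.065 -0.03 0.04 0 0" --pt "0.065 -0.06 0.08 0 0" --pt "0.065 -0.06 0.12 0 0" --pt "0.065 -0.06 0.12 0 0" --pt "0.065 -0.06 0.12 0 0"

```text
clock: 33.95
tool_pos: [413.3, 257.9, 243.2]
ee_rot: [0.0, 0.069, 0.998, 0.0]
contact_force: [1.0, -0.9, -0.8]
grip_width: 65.0
```

```bash
python3 -c "
from h import *
T=st()
for n,c in (('s13','scene'),('t13','top'),('w13','wrist')):
    f=save(n,c);W=cloud(f,f['pose'] if c!='wrist' else T@f['tool_from_camera']);z=W[...,2]
    for nm,m in (('post',(W[...,0]>400)&(W[...,0]<600)&(W[...,1]>-100)&(W[...,1]<330)&(z>100)&(z<130)),('vb',(W[...,0]>470)&(W[...,0]<570)&(W[...,1]<-270)&(W[...,1]>-360)&(z>34)&(z<60)),('collar',(W[...,0]>600)&(W[...,0]<652)&(W[...,1]>75)&(W[...,1]<125)&(z>14)&(z<32))):
        k,l,s,cc=cv2.connectedComponentsWithStats(m.astype(np.uint8))
        for i in range(1,k):
            if s[i,4]>60: p=W[l==i];r=cv2.minAreaRect(p[:,:2].astype(np.float32));print(c,nm,s[i],np.round(r[0],1),np.round(r[1],1),round(r[2],1),'zmax',p[:,2].max().round())
"
```

```text
t 33.95 tcp [413.3 257.9 243.2] yaw 172.14 tilt [ 0.  0. -1.] F [ 1.  -0.9 -0.8] w 65.0
scene post [292 195  31  31 625] [530.  -14.4] [39.3 37.6] 81.1 zmax 123.0
scene post [338 230  25  26 510] [534.2  77.4] [36.5 37. ] 72.7 zmax 123.0
scene vb [181 143  34  26 437] [ 518.2 -314.2] [52.8 41.4] 2.7 zmax 50.0
scene collar [307 318  23  22 234] [633.9 105.1] [32.3 30.9] 85.4 zmax 25.0
top post [274 224  23  23 393] [531.2  75.6] [35.2 34.6] 45.7 zmax 124.0
top post [329 226  25  25 500] [527.5 -15.8] [35.8 36.4] 82.1 zmax 124.0
top vb [499 235  11  29 231] [ 515.5 -303.8] [48.9 16.2] 2.2 zmax 53.0
top vb [510 235  15  29 301] [ 516.5 -325.7] [50.2 17.9] 5.2 zmax 53.0
top collar [267 175  19  19 190] [632.  103.4] [32.7 32.4] 84.8 zmax 27.0
wrist post [ 108    0   57   42 1897] [533.7  82.6] [36.  27.1] 1.6 zmax 123.0
wrist collar [ 72  69  38  36 810] [633.7 106.6] [32.7 33.5] 49.6 zmax 25.0
```

View pics/s13.png

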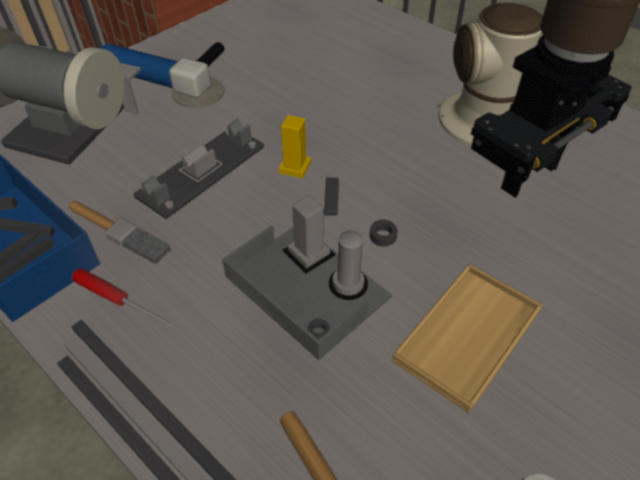

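View pics/t13.png

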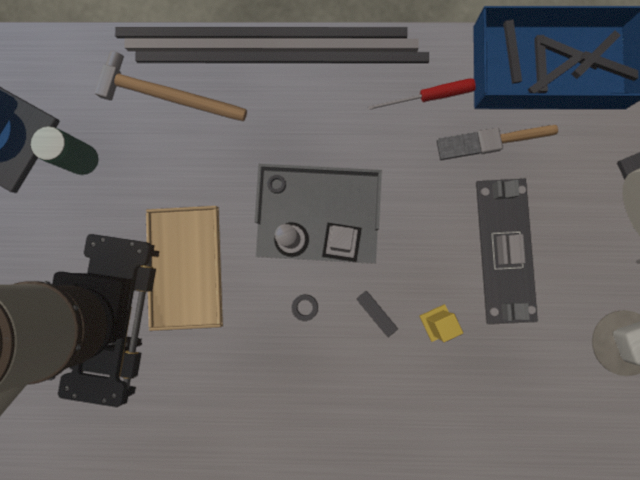

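Both posts are centred on their pads: top view (291,237) and (341,240), scene view (349,262) and (309,232). The V-block sits centred in the scribed box at (508,250), and the collar hasn't moved. The arm is clear and still, so I'll hand in.

```bash
python3 -c "
from rig import env
print(env.job_done())"
```

```text
the job is handed in; nothing more can be done
None
```

I finished the job in the required order and handed it in at about 34 s of the 144 s allowed; the hand-in gave no verdict. Both posts went upright into the tray. The V-block then went onto the straightening base, and each post went back onto its own pad.

The last checks compared the final positions with my earlier measurements:

| Item | Offset from target | Angle off | Limit |
|---|---|---|---|
| V-block | about 1 mm from the base's middle | within about 1° of the rests' line | 12 mm, 0.17 rad (about 10°) |
| Round post | about 2 mm from its pad's centre | – | 12 mm |
| Square post | about 2 mm from its pad's centre | within about 1° of the pad's sides | 12 mm, 0.22 rad (about 13°) |

- **Upright and still:** in the final pictures everything stands upright, the gripper is clear, and I saw no drops or tips.
- **Collar:** it reads within about 1 mm of where it started in both fixed views.
- **Disagreements:** the top and scene cameras differ by 2–3 mm, about what their calibration allows. The wrist camera's last view cut off the round post (it read 82.6 in y, about 6 mm from the pad centre), so I disregarded that reading. No check failed.

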